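# Fit a quarter-turn water filter

## Task

Fit the new filter cartridge with the flat wing grip into the empty bay of the white filter base: pass its T-shaped foot through the bay's slot, press it down against the spring valve, and turn it a quarter turn clockwise until it meets its stop, so that it rises into its notches and stays locked and upright by itself. Work gently by feel, never forcing it against the ring or the stop, and leave everything else on the counter where it is.

Things in the scene. Friction and masses are not known exactly. Their poses are not given: they have to be found in the camera images.
- cartridge_mid (a point): The new loose filter cartridge, 172 mm tall, about 0.35 kg, standing upright on its nose. Point on its axis, 86 mm above its underside; z up its axis, x along the wing grip and the lugs (parallel; a half turn changes nothing). White body 56 mm diameter, 34 to 136 mm up; flat wing grip on top, 136 to 172 mm up, 50 mm long (x), 16 mm thick (y): take it from above across its thickness.
- cartridge_foot (a point): The same cartridge: centre of its underside, same axes. From here up: nose 6 mm long, tapering out from 20 to 27 mm diameter, which centres in the bay's round hole; T-foot from 6 to 18 mm: two lugs along x, 56 mm long over both, 12 mm wide, 12 mm high, rounded below and flat on top; round neck of 28 mm diameter up to 34 mm.
- bay (a point): Centre of the empty bay at the top face of its grey ring, flush with the white fixed block, 150 mm (x) by 250 mm (y), 72 mm high. z up. These axes are the BLOCK's: the ring is clamped with its slot up to 0.35 rad either way from this x; feel or look for it. Slot 59 x 15 mm with a 31 mm round hole: 1.5 mm play all round, lugs drop in within 0.05 rad. Lugs on ring: cartridge_mid 80 mm above here.
- bay_floor (a point): Bottom of the empty bay, 32 mm below bay. A valve disc on a spring fills it from 20 mm above here; it pushes up with 5 N plus 0.6 N per mm pressed, hard end here. The lugs clear the ring (8 mm thick) and turn with the nose 0 to 6 mm above here (cartridge_mid 54 to 60 mm above bay, 13 to 17 N of spring). Let go part-turned, they stay under the ring; in the slot, it rises out.
- fitted_top (a point): Top of the cartridge already fitted in the other bay, 120 mm from the empty bay along the block's +y, same shape as the new one and locked; leave it alone. Locked lugs sit in notches 3 mm deep under the ring, 90 degrees clockwise (seen from above) from the slot; cartridge_mid is then 63 mm above the point bay. A hard stop ends the turn 0.07 rad past their middle; the other way is blocked.
- inline_filter: Bystander: loose in-line filter, plain white cylinder 54 mm diameter with a thin round spigot on top, 158 mm tall, no wing; origin under its centre.
- cup_stack: Bystander: stack of paper cups, 74 mm diameter, 145 mm tall; origin under its centre.
- mug: Bystander: white mug, 80 mm diameter, 90 mm tall, handle at its +y; origin under its centre.
- sugar_jar: Bystander: glass jar with a steel lid, 72 mm diameter, 110 mm tall; origin under its centre.
- stirrer_box: Bystander: steel open box 75 x 95 x 85 mm of stirrers that stand to 156 mm; origin under its centre.
- transport_cap: Bystander: grey plastic cap 52 mm diameter, 20 mm high, lying near the base; origin under its centre.
- spoon: Bystander: steel teaspoon 150 mm long, lying flat; origin under its middle, along its x.
There are look-alikes about, which are no part of the job. Leave any blue or pink look-alike of the part that bears cartridge_mid alone.

How it is judged:
By the outcome, as a careful person would: the job done as asked, in the order asked, and still so for the second after the job is handed in, with the robot touching nothing.
It also fails if it takes over 72 s, if anything falls off the work surface, if the arm or the gripper's body presses on something with over 40 N, if the wrist force passes 120 N, or if a joint passes its speed limit or range.

## Robot

A 6-joint arm with a two-finger parallel gripper is mounted at the origin on the work surface. World frame = base frame: x ahead of the robot, y to its left, z up, the work surface at z = 0. Lengths are in m, angles in rad, forces in N, time in s.
With the tool pointing down it reaches from about 0.35 to 1 m from the base axis. Payload 7.1 kg.
Tool frame: the origin (TCP) lies midway between the tips of the shut fingers; the grasp point (between the pads) lies 19 mm behind it; z points along the fingers, y is the direction in which the jaws open and shut (so a half turn about z gives the same grasp; the last joint's range is limited). The gripper opens to 85 mm and grips with 20 to 120 N. Pads are 22 mm wide; open, the fingers measure 114 mm over their backs; the gripper's body (76 mm by 85 mm) begins 54 mm behind the grasp point. The pads swing forward as they close: fully open they stand 13 mm farther back than shut.
Start: joints at [-1.179, 0.423, 1.63, -0, 1.089, -0.019], TCP at [0.25, -0.573, 0.231] pointing down, gripper open.
Joint ranges: [-3, 3], [-0.9, 2.11], [0.09, 2.58], [-1.31, 4.45], [0.11, 2.69], [-2.54, 2.54]. Speed limits (rad/s): [2.39, 2.39, 3.01, 3.14, 3.14, 3.14].

## Interface

Orientations are given as [roll, pitch, yaw] about the fixed x, y, z axes, in that order (R = Rz(yaw) Ry(pitch) Rx(roll)).
In Python, from rig import env gives the robot as it stands. The module is installed in compiled form; this text tells all that it offers.
- The arm moves only by the tool carry_out, never from a script. Its argument "moves" is a list of rows, each a list of 7 numbers: the shift along the world's x, y, z in cm, then the turn, a rotation vector about the world's x, y, z in rad, then the finger opening in cm, from 0 to 8.54. In form: [[dx, dy, dz, rx, ry, rz, gripper], ...]. A call has 1 to 10 rows; each row is the pose to reach, as a shift and turn from the pose commanded when the call began; what a row does not reach only later rows make up. A row lasts 1/12 s, in which the tool goes at most 41.7 mm and 7.16 degrees, less where a joint would pass 70% of its speed; a pose out of reach is approached as far as the arm can. A call with a gripper value outside its range is refused whole. The fingers move at their own pace and stop on an object; the grip force is fixed at half the most. Time passes only in rows, so rows that repeat a pose let the fingers close. It gives the time, the measured TCP pose, the force and the opening at its end, in the units of the state.
- env.observe(): the state, without advancing time (a new reading comes with each control period).
- env.grab_frame(name): name is "scene" or "side" or "wrist"; returns a dict with "image" (480x640x3 uint8, red, green, blue), "intrinsics" (3x3 intrinsics, pixels), "view" (4x4, takes a point from world to camera coordinates). Camera axes: x right, y down, z forward; pixel columns grow to the right and rows downward; lengths in m; the calibration is good to about 2 mm. A picture is of the moment at which its call begins. There is no depth.
- env.close_job(): hands the job in, once; it reports no verdict.
Trained networks look in a picture, given as the dict that the camera call returned (one of the last four; its "shot" number tells which), for a name from the list of things; names that differ only in an ending like _2 or _b are one class to them, and where a whole thing is asked for, a point or a joint stands for the part that bears it (a point fixed in the world has none). Each returns a list of dicts, best first, with "confidence" (0 to 1); they miss things now and then, are a little off and sometimes report something else, mostly with a low value. They report only what shows in the picture. A call takes as long as a camera call. They do not tell look-alikes from the thing itself.
- env.outline_of(query, picture): "region" (480x640 bool, what is visible of it) and "pixel" ([column, row] in pixels, amid what is visible of it).
The state is a dict: "t": time; "joint_positions": joint angles; "dq": joint speeds; "tau": joint torques, N m; "tcp_pos": TCP position; "tcp_rot": TCP orientation; "ft_force": force on the tool from outside, world axes, zero at the start; "ft_torque": the same for the moment, N m; "opening": finger opening in m.
Only numpy, scipy, OpenCV 4.12 (cv2) and the standard library are available. Lean on these libraries where they do the work, as an engineer would, in place of code of your own. Each camera call takes 0.05 s, during which the arm holds its last target. There are 200 camera calls.

## Working session

There is one attempt and no reset: what is moved stays moved. The work goes in short steps, Python scripts to look and compute and a tool call to move; the robot and the scene stay as the last step left them, time stands still between calls to the robot, and variables do not carry over. Pictures are saved under pics/ and viewed, about 8 in all and at most 12, crops included, and the job is handed in when it is done.

Besides the shell and the picture viewer there is one more tool, called after "Request:" as name(argument=value, ...) on one line, values as JSON. carry_out: Moves the arm, as the interface text tells. Its arguments: {"type":"object","properties":{"moves":{"type":"array","items":{"type":"array","items":{"type":"number"}}}},"required":["moves"]}

```bash
mkdir -p pics; cat > h.py <<'E'
import numpy as np, cv2
from rig import env
def grab(n,save=None):
    f=env.grab_frame(n)
    if save: cv2.imwrite(f'pics/{save}.png',cv2.cvtColor(f['image'],cv2.COLOR_RGB2BGR))
    return f
def proj(f,p):
    v=np.asarray(f['view']); c=v[:3,:3]@np.asarray(p,float)+v[:3,3]; u=np.asarray(f['intrinsics'])@c; return u[:2]/u[2]
def ray(f,px):
    v=np.asarray(f['view']); R=v[:3,:3]; o=-R.T@v[:3,3]
    return o,R.T@np.linalg.inv(f['intrinsics'])@np.array([px[0],px[1],1.])
def onz(f,px,z):
    o,d=ray(f,px); return o+d*(z-o[2])/d[2]
E
python3 - <<'E'
from h import *
a=grab('scene','scene1');b=grab('side','side1')
for n,f in(('scene',a),('side',b)):
    for q in('cartridge_mid','bay','fitted_top','inline_filter'):
        for r in env.outline_of(q,f)[:4]:
            print(n,q,round(r['confidence'],2),np.round(r['pixel']),r['region'].sum(),np.round(onz(f,r['pixel'],.072),3))
s=env.observe();print(s['tcp_pos'],s['tcp_rot'],s['ft_force'],s['t'])
cv2.imwrite('pics/both1.png',cv2.cvtColor(np.vstack([a['image'],b['image']]),cv2.COLOR_RGB2BGR)[:, :])
E
```

```text
scene cartridge_mid 0.94 [286. 179.] 652 [ 0.454 -0.343  0.072]
scene cartridge_mid 0.67 [226. 203.] 760 [ 0.659 -0.34   0.072]
scene bay 0.63 [333. 318.] 5998 [0.588 0.164 0.072]
scene fitted_top 0.83 [342. 310.] 878 [0.555 0.156 0.072]
scene inline_filter 0.7 [300. 213.] 702 [ 0.487 -0.195  0.072]
side cartridge_mid 0.96 [318. 171.] 1028 [ 0.686 -0.342  0.072]
side cartridge_mid 0.85 [387. 156.] 534 [ 0.538 -0.494  0.072]
side cartridge_mid 0.84 [393. 192.] 1082 [ 0.465 -0.343  0.072]
side cartridge_mid 0.6 [354. 176.] 900 [ 0.588 -0.363  0.072]
side bay 0.65 [265. 316.] 9047 [0.564 0.174 0.072]
side bay 0.6 [366. 222.] 1131 [ 0.484 -0.198  0.072]
side fitted_top 0.76 [246. 298.] 1573 [0.624 0.15  0.072]
side inline_filter 0.66 [429. 243.] 372 [ 0.32  -0.189  0.072]
side inline_filter 0.56 [364. 222.] 1122 [ 0.488 -0.195  0.072]
[ 0.24958933 -0.57296424  0.23127849] [-3.14151228e+00 -6.95906990e-06  4.10796130e-01] [-0.34875561 -0.37972584  0.78119628] 0.5
```

View pics/scene1.png

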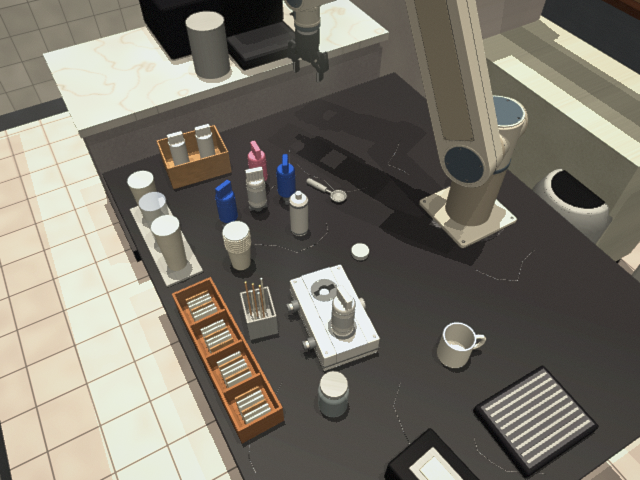

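View pics/side1.png

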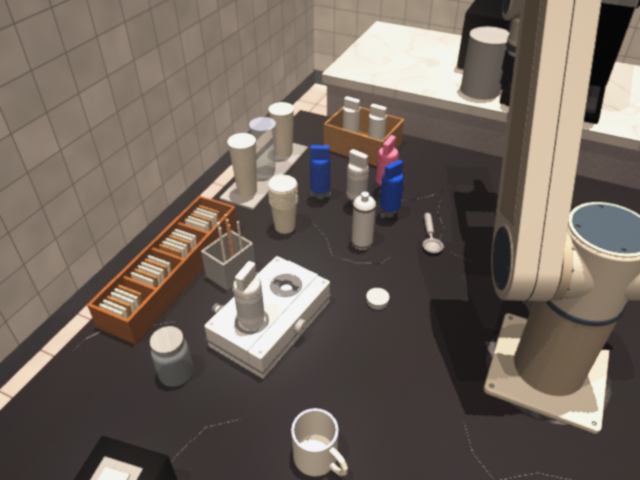

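The scene view shows the white winged cartridge at about (256,188), with blue and pink look-alikes around it and the empty bay ring at (324,290). In the side view these are at (357,176) and (287,286).

```bash
python3 - <<'E'
from h import *
a=grab('scene');b=grab('side')
for n,f,px,py in(('s',a,(256,171),(324,290)),('d',b,(357,160),(287,285))):
    print(n,'wing z.155',onz(f,px,.155).round(3),'bay z.072',onz(f,py,.072).round(3))
def crop(f,x,y,w,h): return cv2.resize(f['image'][y:y+h,x:x+w],(w*4,h*4),interpolation=cv2.INTER_CUBIC)
im=np.hstack([crop(a,215,135,95,85),crop(b,305,130,105,85)])
cv2.imwrite('pics/crop1.png',im[...,::-1])
E
```

```text
s wing z.155 [ 0.553 -0.339  0.155] bay z.072 [0.564 0.079 0.072]
d wing z.155 [ 0.566 -0.324  0.155] bay z.072 [0.563 0.078 0.072]
```

View pics/crop1.png

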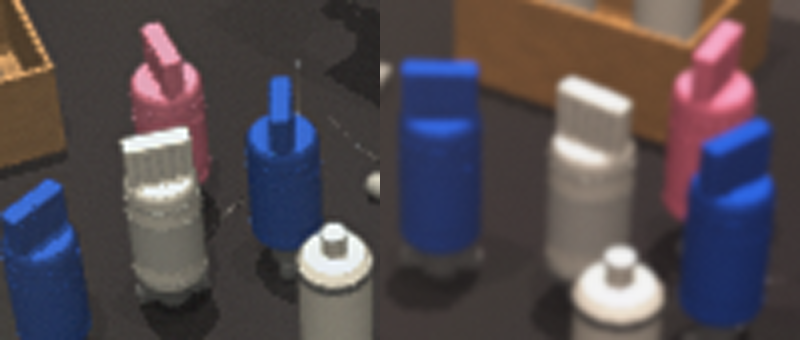

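```bash
python3 - <<'E'
from h import *
a=grab('scene');b=grab('side')
for f,pts,ox,oy in((a,[(124,142),(188,133)],215,135),(b,[(186,84),(248,103)],305,130)):
    P=[onz(f,(ox+x/4,oy+y/4),.171)[:2] for x,y in pts]
    d=P[1]-P[0];print(np.round(P,3),(P[0]+P[1])/2,np.linalg.norm(d),np.arctan2(d[1],d[0]))
s=env.observe();print(s['t'],s['tcp_pos'],s['tcp_rot'])
v=np.asarray(grab('wrist')['view']);print((-v[:3,:3].T@v[:3,3]).round(3),v[:3,:3].round(2))
E
```

```text
[[ 0.584 -0.339]
 [ 0.539 -0.324]] [ 0.56158516 -0.33147372] 0.04708055319095234 2.827175196600364
[[ 0.586 -0.334]
 [ 0.541 -0.331]] [ 0.56350128 -0.33270032] 0.04483622472237018 3.062314952850974
0.7 [ 0.24960038 -0.57300242  0.23135293] [3.14151462e+00 3.80434505e-05 4.10838582e-01]
[ 0.325 -0.54   0.375] [[ 0.4  -0.92 -0.  ]
 [-0.87 -0.38  0.32]
 [-0.29 -0.13 -0.95]]
```

Request:
carry_out(moves=[[0, 0, 5, 0, 0, 0.12, 5], [4, 3, 6, 0, 0, 0.24, 5], [8, 6, 6, 0, 0, 0.36, 5], [12, 9, 6, 0, 0, 0.48, 5], [16, 12, 6, 0, 0, 0.6, 5], [20, 15, 6, 0, 0, 0.72, 5], [24, 18, 6, 0, 0, 0.84, 5], [28, 21, 6, 0, 0, 0.96, 5], [31.3, 24.1, 6, 0, 0, 1.08, 5], [31.3, 24.1, 6, 0, 0, 1.2, 5]])

```text
t: 1.58
tcp_pos: [0.5465, -0.3449, 0.2914]
tcp_rot: [3.141, 0.0, 1.617]
ft_force: [0.5, -1.0, 0.2]
opening: 0.0497
```

Request:
carry_out(moves=[[0, 0, 0, 0, 0, 0.12, 5], [0, 0, 0, 0, 0, 0.24, 5], [0, 0, 0, 0, 0, 0.36, 5], [0, 0, 0, 0, 0, 0.48, 5], [0, 0, 0, 0, 0, 0.6, 5], [0, 0, 0, 0, 0, 0.72, 5], [0, 0, 0, 0, 0, 0.84, 5], [0, 0, 0, 0, 0, 0.96, 5], [0, 0, 0, 0, 0, 1.08, 5], [0, 0, 0, 0, 0, 1.2, 5]])

```text
t: 2.42
tcp_pos: [0.545, -0.3465, 0.2913]
tcp_rot: [3.142, -0.0, 2.817]
ft_force: [0.7, -0.2, -0.0]
opening: 0.05
```

Request:
carry_out(moves=[[0, 0, 0, 0, 0, 0.12, 5], [0, 0, 0, 0, 0, 0.12, 5], [0, 0, 0, 0, 0, 0.12, 5], [0, 0, 0, 0, 0, 0.12, 5]])

```text
t: 2.75
tcp_pos: [0.545, -0.3465, 0.2913]
tcp_rot: [3.142, -0.0, 2.927]
ft_force: [0.2, -1.1, -0.3]
opening: 0.0499
```

```bash
python3 - <<'E'
from h import *
f=grab('wrist','w1')
s=env.observe();print(s['t'],s['tcp_pos'],s['tcp_rot'],s['joint_positions'],s['opening'])
for r in env.outline_of('cartridge_mid',f): print(r['confidence'],r['pixel'])
print(proj(f,(.5625,-.332,.172)))
E
```

```text
2.8 [ 0.54504856 -0.34648236  0.29130386] [-3.14156970e+00 -7.91811460e-06  2.92793872e+00] [-5.84665116e-01  3.95870626e-01  1.52626471e+00 -2.58444030e-05
  1.21945638e+00 -1.94179862e+00] 0.04980096435298793
0.97 [325.4, 124.8]
0.85 [364.7, 313.9]
0.7 [335.6, 235.6]
0.67 [228.4, 204.0]
[344.85333332 253.74066254]
```

View pics/w1.png

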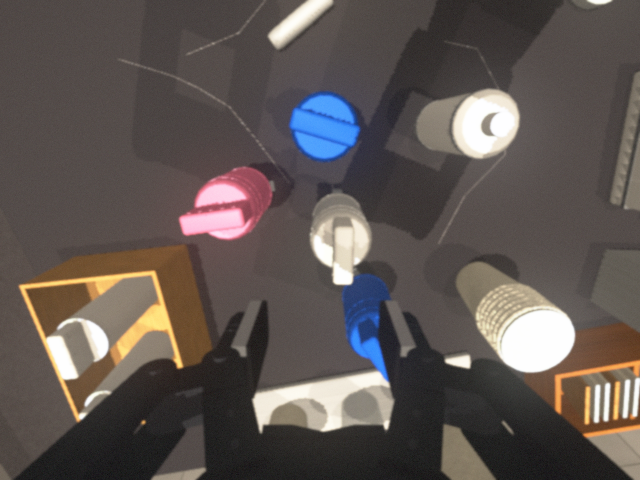

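The wrist view shows the white wing's top face from about (344,222) to (343,283). The pink, blue and inline items are clear of the finger path.

```bash
python3 - <<'E'
from h import *
f=grab('wrist')
c=f['image'][190:300,290:400]; cv2.imwrite('pics/c2.png',cv2.resize(c,(660,660),interpolation=cv2.INTER_CUBIC)[...,::-1])
for p in((344.5,222),(343,283)):print(onz(f,p,.172))
E
```

```text
[ 0.53670056 -0.32725879  0.172     ]
[ 0.58733303 -0.33835836  0.172     ]
```

View pics/c2.png

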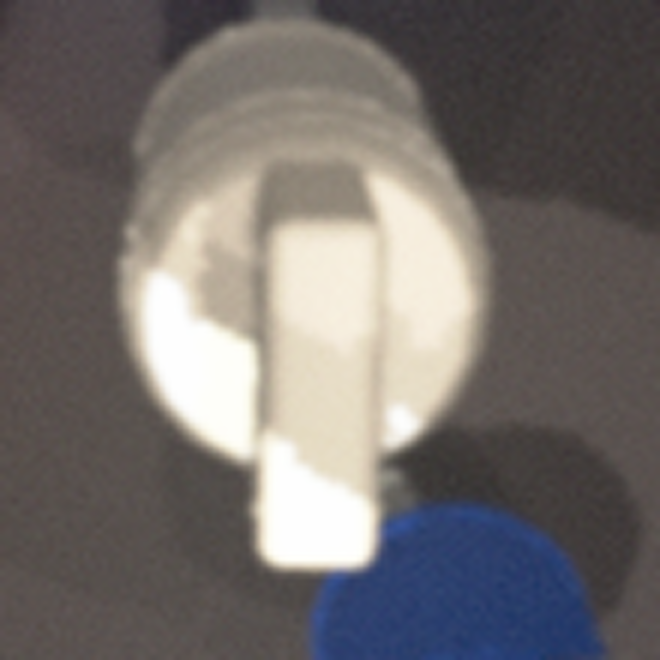

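Request:
carry_out(moves=[[1.0, 0.65, 0, 0, 0, 0, 5], [1.98, 1.31, 0, 0, 0, 0, 5], [1.98, 1.31, -3, 0, 0, 0, 5], [1.98, 1.31, -6, 0, 0, 0, 5], [1.98, 1.31, -9, 0, 0, 0, 5], [1.98, 1.31, -11, 0, 0, 0, 5], [1.98, 1.31, -13, 0, 0, 0, 5], [1.98, 1.31, -14, 0, 0, 0, 5], [1.98, 1.31, -14.8, 0, 0, 0, 5], [1.98, 1.31, -14.8, 0, 0, 0, 5]])

```text
t: 3.73
tcp_pos: [0.5648, -0.3326, 0.1419]
tcp_rot: [3.141, -0.002, 2.931]
ft_force: [0.0, -0.6, 0.3]
opening: 0.05
```

Request:
carry_out(moves=[[0, 0, 0, 0, 0, 0, 4], [0, 0, 0, 0, 0, 0, 3], [0, 0, 0, 0, 0, 0, 2.2], [0, 0, 0, 0, 0, 0, 1], [0, 0, 0, 0, 0, 0, 0], [0, 0, 0, 0, 0, 0, 0], [0, 0, 0, 0, 0, 0, 0]])

```text
t: 4.32
tcp_pos: [0.5657, -0.3339, 0.1448]
tcp_rot: [-3.141, 0.002, 2.931]
ft_force: [-0.3, -0.0, 5.7]
opening: 0.015
```

Request:
carry_out(moves=[[0, 0, 0.5, 0, 0, 0, 0], [0, 0, 1.5, 0, 0, 0, 0], [0, 0, 3, 0, 0, 0, 0], [0, 0, 6, 0, 0, 0, 0], [0, 0, 9, 0, 0, 0, 0], [0, 0, 12, 0, 0, 0, 0], [0, 0, 15, 0, 0, 0, 0], [0, 0, 18, 0, 0, 0, 0], [0, 0, 20, 0, 0, 0, 0], [0, 0, 20, 0, 0, 0, 0]])

```text
t: 5.15
tcp_pos: [0.5664, -0.3344, 0.3491]
tcp_rot: [-3.139, 0.008, 2.931]
ft_force: [1.1, -0.3, -2.7]
opening: 0.0152
```

Request:
carry_out(moves=[[0, 1.5, 0, 0, 0, 0, 0], [1, 5, 0, 0, 0, 0, 0], [2.5, 9, 0, 0, 0, 0, 0], [4, 13, 0, 0, 0, 0, 0], [5.5, 17, 0, 0, 0, 0, 0], [7, 21, 0, 0, 0, 0, 0], [8.5, 25, 0, 0, 0, 0, 0], [9.5, 29, 0, 0, 0, 0, 0], [9.5, 33, 0, 0, 0, 0, 0], [9.5, 36, 0, 0, 0, 0, 0]])

```text
t: 5.98
tcp_pos: [0.6585, 0.0303, 0.3402]
tcp_rot: [-3.142, -0.005, 2.932]
ft_force: [-0.5, -0.4, -4.4]
opening: 0.0152
```

Request:
carry_out(moves=[[0, 2, 0, 0, 0, 0, 0], [0, 3, 0, 0, 0, 0, 0], [0, 3, 0, 0, 0, 0, 0], [0, 3, 0, 0, 0, 0, 0]])

```text
t: 6.32
tcp_pos: [0.659, 0.0565, 0.3418]
tcp_rot: [-3.14, -0.002, 2.932]
ft_force: [-0.3, -0.1, -4.6]
opening: 0.0148
```

```bash
python3 - <<'E'
from h import *
f=grab('wrist','w3')
s=env.observe();print(s['t'],s['tcp_pos'],s['tcp_rot'],s['joint_positions'],s['opening'],s['ft_force'])
print(proj(f,(.5635,.0785,.072)))
E
```

```text
6.3667 [0.65926009 0.05572976 0.34214888] [-3.14039724e+00 -1.70685584e-03  2.93051496e+00] [ 6.66561017e-02  3.82207974e-01  1.43119637e+00 -7.01848030e-04
  1.33015757e+00 -1.29289562e+00] 0.014548640366618367 [-0.09928252 -0.6667228  -3.98709765]
[324.56739391 112.58770042]
```

View pics/w3.png

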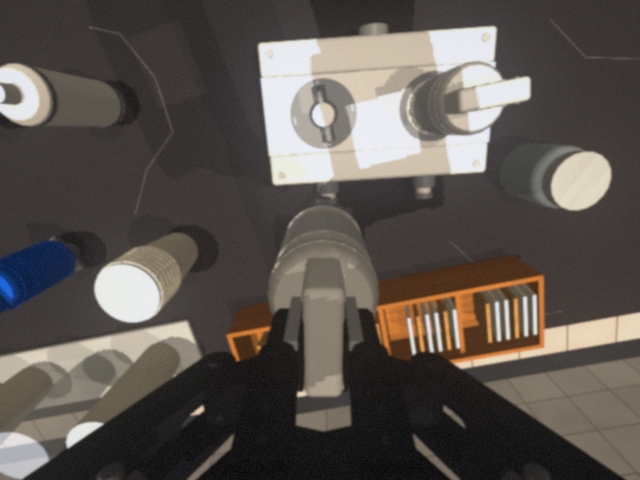

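The wrist view shows the bay ring at about (323,113), with its slot running from (319,84) to (327,143). The fitted cartridge is at (470,95).

```bash
python3 - <<'E'
from h import *
f=grab('wrist')
x,y=275,65
c=f['image'][y:y+100,x:x+100]; cv2.imwrite('pics/c4.png',cv2.resize(c,(800,800),interpolation=cv2.INTER_CUBIC)[:600+150,:][...,::-1][100:700])
# block edges
for p in((260,44),(274,184),(495,27),(487,171)):print(p,onz(f,p,.072).round(4))
E
```

```text
(260, 44) [0.4841 0.0255 0.072 ]
(274, 184) [0.6287 0.0031 0.072 ]
(495, 27) [0.5196 0.2671 0.072 ]
(487, 171) [0.6657 0.2498 0.072 ]
```

View pics/c4.png

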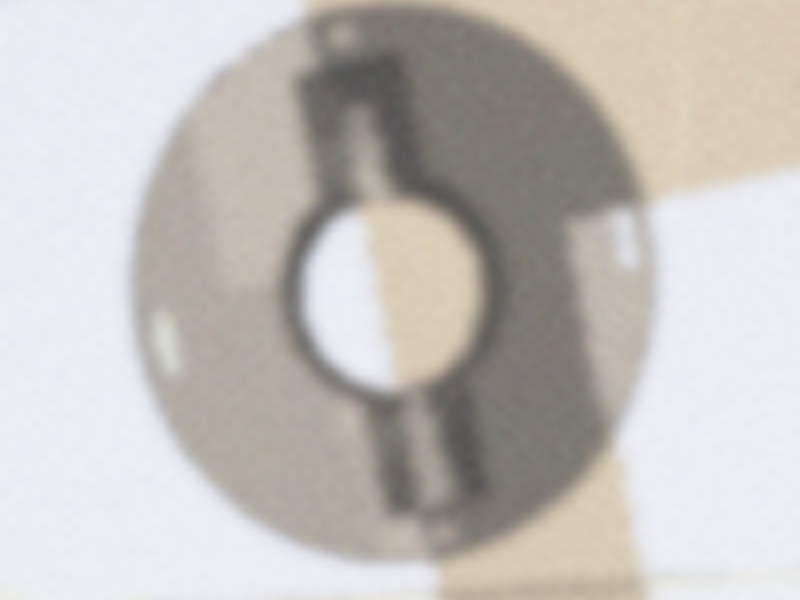

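```bash
python3 - <<'E'
from h import *
f=grab('wrist')
C=onz(f,(324.4,112.9),.072);A=onz(f,(319,85.6),.072);B=onz(f,(329.75,140.6),.072)
M=onz(f,(275+165/8,65+442/8),.072);N=onz(f,(275+625/8,65+337/8),.072)
g=lambda a,b:np.arctan2(*(b-a)[1::-1]) 
print(C,(A+B)/2,(M+N)/2,np.linalg.norm(B-A),g(B,A)%(2*np.pi),(g(M,N)+np.pi/2))
s=env.observe();print(s['tcp_pos'],s['tcp_rot'])
# hand cartridge: predicted underside/ body circle
t=np.array(s['tcp_pos'])
for z in(.0302,):print(proj(f,t+[0,0,z]))
for k in range(2):
  for n in('scene','side'):
    pass
a=grab('scene');
for r in env.outline_of('cartridge_mid',a)[:4]:print(r['confidence'],r['pixel'],proj(a,t-[0,0,.059]))
E
```

```text
[0.56460747 0.07723774 0.072     ] [0.56548686 0.07716504 0.072     ] [0.5654026  0.07685644 0.072     ] 0.05843957016594001 3.1380574106840076 3.141888116087121
[0.65967217 0.05508949 0.3428272 ] [-3.14096354e+00 -6.42265864e-04  2.92913409e+00]
[321.62501891 354.45331817]
0.86 [226.4, 201.8] [284.12691702 247.28157542]
0.79 [285.3, 249.4] [284.12691702 247.28157542]
0.69 [254.8, 167.5] [284.12691702 247.28157542]
```

Request:
carry_out(moves=[[-2, 0.5, 0, 0, 0, 0.05, 0], [-5, 1.2, 0, 0, 0, 0.1, 0], [-8, 1.8, 0, 0, 0, 0.21, 0], [-9.46, 2.2, 0, 0, 0, 0.21, 0], [-9.46, 2.2, -2, 0, 0, 0.21, 0], [-9.46, 2.2, -5, 0, 0, 0.21, 0], [-9.46, 2.2, -8, 0, 0, 0.21, 0], [-9.46, 2.2, -10, 0, 0, 0.21, 0], [-9.46, 2.2, -11, 0, 0, 0.21, 0], [-9.46, 2.2, -11, 0, 0, 0.21, 0]])

```text
t: 7.4
tcp_pos: [0.564, 0.0778, 0.2312]
tcp_rot: [-3.141, -0.004, 3.14]
ft_force: [-0.7, -0.9, -4.7]
opening: 0.0152
```

```bash
python3 - <<'E'
from h import *
f=grab('wrist');a=grab('scene');b=grab('side')
s=env.observe();print(s['t'],s['tcp_pos'],s['tcp_rot'],s['ft_force'])
i1=cv2.resize(b['image'][200:340,200:340],(590,590),interpolation=cv2.INTER_CUBIC)
i2=cv2.resize(f['image'],(480,360))[:, 140:340]
i2=cv2.resize(i2,(200,360)); pad=np.zeros((590,200,3),np.uint8);pad[:360]=i2
cv2.imwrite('pics/c5.png',np.hstack([i1,pad])[...,::-1])
E
```

```text
7.55 [0.5664945  0.07841654 0.2348517 ] [3.14130986e+00 2.59397761e-03 3.14025520e+00] [ 0.07306729  0.75099636 -3.39797779]
```

View pics/c5.png

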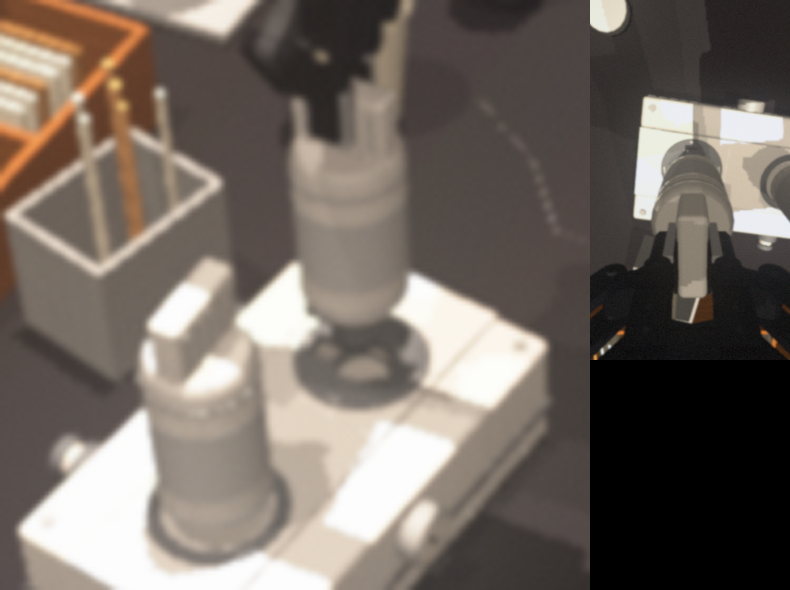

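The cartridge hangs upright over the ring, so I descend gently and watch the force.

Request:
carry_out(moves=[[-0.06, -0.1, 0, 0, 0, 0, 0], [-0.06, -0.1, -0.4, 0, 0, 0, 0], [-0.06, -0.1, -0.8, 0, 0, 0, 0], [-0.06, -0.1, -1.2, 0, 0, 0, 0], [-0.06, -0.1, -1.5, 0, 0, 0, 0], [-0.06, -0.1, -1.7, 0, 0, 0, 0], [-0.06, -0.1, -1.7, 0, 0, 0, 0], [-0.06, -0.1, -1.7, 0, 0, 0, 0], [-0.06, -0.1, -1.7, 0, 0, 0, 0]])

```text
t: 8.3
tcp_pos: [0.5648, 0.0777, 0.2163]
tcp_rot: [3.142, 0.0, 3.141]
ft_force: [0.3, 0.1, -4.6]
opening: 0.0154
```

Request:
carry_out(moves=[[0, 0, -0.2, 0, 0, 0, 0], [0, 0, -0.4, 0, 0, 0, 0], [0, 0, -0.6, 0, 0, 0, 0], [0, 0, -0.8, 0, 0, 0, 0], [0, 0, -0.8, 0, 0, 0, 0], [0, 0, -0.8, 0, 0, 0, 0], [0, 0, -0.8, 0, 0, 0, 0]])

```text
t: 8.88
tcp_pos: [0.5647, 0.0776, 0.2083]
tcp_rot: [3.142, -0.0, 3.141]
ft_force: [0.2, 0.3, -4.4]
opening: 0.0151
```

Request:
carry_out(moves=[[0, 0, -0.2, 0, 0, 0, 0], [0, 0, -0.4, 0, 0, 0, 0], [0, 0, -0.6, 0, 0, 0, 0], [0, 0, -0.6, 0, 0, 0, 0], [0, 0, -0.6, 0, 0, 0, 0]])

```text
t: 9.3
tcp_pos: [0.565, 0.0777, 0.2028]
tcp_rot: [3.142, 0.001, 3.141]
ft_force: [0.0, 0.3, 0.4]
opening: 0.0156
```

Request:
carry_out(moves=[[0, 0, -0.2, 0, 0, 0, 0], [0, 0, -0.4, 0, 0, 0, 0], [0, 0, -0.6, 0, 0, 0, 0], [0, 0, -0.6, 0, 0, 0, 0], [0, 0, -0.6, 0, 0, 0, 0]])

```text
t: 9.72
tcp_pos: [0.565, 0.0777, 0.1966]
tcp_rot: [3.142, 0.001, 3.141]
ft_force: [-0.8, 0.3, 4.9]
opening: 0.0152
```

Request:
carry_out(moves=[[0, 0, -0.2, 0, 0, 0, 0], [0, 0, -0.4, 0, 0, 0, 0], [0, 0, -0.6, 0, 0, 0, 0], [0, 0, -0.8, 0, 0, 0, 0], [0, 0, -0.9, 0, 0, 0, 0], [0, 0, -0.9, 0, 0, 0, 0], [0, 0, -0.9, 0, 0, 0, 0], [0, 0, -0.9, 0, 0, 0, 0]])

```text
t: 10.38
tcp_pos: [0.5653, 0.0777, 0.1884]
tcp_rot: [3.141, 0.002, 3.141]
ft_force: [-1.8, -0.1, 10.2]
opening: 0.0151
```

Request:
carry_out(moves=[[0, 0, -0.1, 0, 0, 0, 0], [0, 0, -0.15, 0, 0, -0.04, 0], [0, 0, -0.15, 0, 0, -0.08, 0], [0, 0, -0.15, 0, 0, -0.12, 0], [0, 0, -0.15, 0, 0, -0.16, 0], [0, 0, -0.15, 0, 0, -0.2, 0], [0, 0, -0.15, 0, 0, -0.2, 0], [0, 0, -0.15, 0, 0, -0.2, 0]])

```text
t: 11.05
tcp_pos: [0.5656, 0.0777, 0.1871]
tcp_rot: [3.141, 0.002, 2.941]
ft_force: [-1.4, -0.3, 10.8]
opening: 0.0151
```

```bash
python3 -c "
from h import *
s=env.observe();print(s['t'],s['tcp_pos'],s['tcp_rot'],s['ft_force'],s['ft_torque'],s['joint_positions'])"
```

```text
11.05 [0.56562444 0.07768388 0.18709778] [3.14099095e+00 2.25335152e-03 2.94067095e+00] [-1.42720267 -0.28355356 10.79974243] [-0.09833855  0.36092489  0.01281243] [ 1.15711820e-01  3.99150251e-01  1.78684961e+00 -1.59236778e-04
  9.53264106e-01 -1.25407143e+00]
```

Request:
carry_out(moves=[[0, 0, 0, 0, 0, -0.05, 0], [0, 0, 0, 0, 0, -0.12, 0], [0, 0, 0, 0, 0, -0.19, 0], [0, 0, 0, 0, 0, -0.26, 0], [0, 0, 0, 0, 0, -0.33, 0], [0, 0, 0, 0, 0, -0.4, 0], [0, 0, 0, 0, 0, -0.47, 0], [0, 0, 0, 0, 0, -0.54, 0], [0, 0, 0, 0, 0, -0.6, 0], [0, 0, 0, 0, 0, -0.6, 0]])

```text
t: 11.88
tcp_pos: [0.566, 0.0777, 0.1872]
tcp_rot: [3.139, 0.002, 2.338]
ft_force: [-1.6, -0.7, 11.0]
opening: 0.0149
```

```bash
python3 -c "
from h import *
s=env.observe();print(s['t'],s['tcp_pos'],s['tcp_rot'],s['ft_force'],s['ft_torque'],s['joint_positions'])"
```

```text
11.8833 [0.56600876 0.07766372 0.18724974] [3.13916417e+00 2.15002290e-03 2.33768403e+00] [-1.55304412 -0.65710759 10.98638812] [-0.17358803  0.16922042 -0.02425288] [ 1.15656041e-01  3.99093463e-01  1.78651141e+00 -2.91923732e-04
  9.52753061e-01 -6.51065506e-01]
```

Request:
carry_out(moves=[[0, 0, 0, 0, 0, -0.05, 0], [0, 0, 0, 0, 0, -0.12, 0], [0, 0, 0, 0, 0, -0.19, 0], [0, 0, 0, 0, 0, -0.26, 0], [0, 0, 0, 0, 0, -0.33, 0], [0, 0, 0, 0, 0, -0.4, 0], [0, 0, 0, 0, 0, -0.47, 0], [0, 0, 0, 0, 0, -0.54, 0], [0, 0, 0, 0, 0, -0.6, 0], [0, 0, 0, 0, 0, -0.6, 0]])

```text
t: 12.72
tcp_pos: [0.5658, 0.0776, 0.1871]
tcp_rot: [3.139, 0.0, 1.738]
ft_force: [-1.2, -1.6, 10.9]
opening: 0.015
```

```bash
python3 -c "
from h import *
s=env.observe();print(s['t'],s['tcp_pos'],s['tcp_rot'],s['ft_force'],s['ft_torque'],s['joint_positions'])"
```

```text
12.7167 [0.56579659 0.07759185 0.18714799] [3.13892525e+00 4.69262351e-04 1.73770730e+00] [-1.15990348 -1.57712444 10.89491114] [-0.27023419  0.19992073 -0.00503559] [ 1.15623426e-01  3.99153557e-01  1.78670212e+00 -4.07145458e-04
  9.53049062e-01 -5.10527970e-02]
```

Request:
carry_out(moves=[[0, 0, 0, 0, 0, -0.03, 0], [0, 0, 0, 0, 0, -0.06, 0], [0, 0, 0, 0, 0, -0.09, 0], [0, 0, 0, 0, 0, -0.12, 0], [0, 0, 0, 0, 0, -0.15, 0], [0, 0, 0, 0, 0, -0.18, 0], [0, 0, 0, 0, 0, -0.2, 0], [0, 0, 0, 0, 0, -0.2, 0]])

```text
t: 13.38
tcp_pos: [0.5657, 0.0776, 0.1871]
tcp_rot: [3.139, 0.0, 1.54]
ft_force: [-1.7, -0.6, 11.5]
opening: 0.0148
```

```bash
python3 -c "
from h import *
s=env.observe();print(s['t'],s['tcp_pos'],s['tcp_rot'],s['ft_force'],s['ft_torque'])"
```

```text
13.3833 [0.56569592 0.07755018 0.18710528] [3.13910030e+00 4.05717045e-05 1.54003564e+00] [-1.65703226 -0.57903652 11.50686172] [-0.29696314  0.32123675  0.03556152]
```

Request:
carry_out(moves=[[0, 0, 0, 0, 0, -0.015, 0], [0, 0, 0, 0, 0, -0.03, 0], [0, 0, 0, 0, 0, -0.03, 0]])

```text
t: 13.63
tcp_pos: [0.5654, 0.0776, 0.1871]
tcp_rot: [3.14, 0.0, 1.511]
ft_force: [-1.0, -0.0, 11.6]
opening: 0.015
```

```bash
python3 -c "
from h import *
s=env.observe();print(s['t'],s['tcp_pos'],s['tcp_rot'],s['ft_force'],s['ft_torque'])"
```

```text
13.6333 [0.56539278 0.07759608 0.18712675] [3.13976078e+00 4.10212975e-05 1.51069497e+00] [-1.02561641e+00 -9.64870597e-05  1.15632712e+01] [-0.16189345  0.52347085  0.20129568]
```

Request:
carry_out(moves=[[0, 0, 0, 0, 0, -0.01, 0], [0, 0, 0, 0, 0, -0.02, 0], [0, 0, 0, 0, 0, -0.02, 0]])

```text
t: 13.88
tcp_pos: [0.5652, 0.0776, 0.1871]
tcp_rot: [3.14, 0.0, 1.491]
ft_force: [-2.6, -0.5, 12.7]
opening: 0.0147
```

```bash
python3 -c "
from h import *
s=env.observe();print(s['t'],s['tcp_pos'],s['tcp_rot'],s['ft_force'],s['ft_torque'])"
```

```text
13.8833 [0.56519018 0.07758395 0.18711312] [3.14023324e+00 8.63439689e-05 1.49102736e+00] [-2.58783883 -0.45817039 12.74364598] [-0.1147947   0.75443051  0.29547672]
```

The torque rises 0.04 → 0.20 → 0.30 N m, so the stop has been met. I back off to the notch middle and let it rise.

Request:
carry_out(moves=[[0, 0, 0, 0, 0, 0.03, 0], [0, 0, 0, 0, 0, 0.06, 0], [0, 0, 0, 0, 0, 0.08, 0], [0, 0, 0.2, 0, 0, 0.08, 0], [0, 0, 0.4, 0, 0, 0.08, 0], [0, 0, 0.6, 0, 0, 0.08, 0], [0, 0, 0.6, 0, 0, 0.08, 0], [0, 0, 0.6, 0, 0, 0.08, 0]])

```text
t: 14.55
tcp_pos: [0.5652, 0.0776, 0.1927]
tcp_rot: [3.14, 0.0, 1.571]
ft_force: [-0.9, -0.3, 7.4]
opening: 0.0154
```

```bash
python3 -c "
from h import *
s=env.observe();print(s['t'],s['tcp_pos'],s['tcp_rot'],s['ft_force'],s['ft_torque'])"
```

```text
14.55 [0.56524993 0.0775647  0.19271102] [3.14005746e+00 5.71663413e-05 1.57084656e+00] [-0.86790461 -0.34730033  7.44799149] [-0.12962541  0.22958648 -0.00474845]
```

Request:
carry_out(moves=[[0, 0, 0.1, 0, 0, 0, 0], [0, 0, 0.2, 0, 0, 0, 0], [0, 0, 0.2, 0, 0, 0, 0], [0, 0, 0.2, 0, 0, 0, 0]])

```text
t: 14.88
tcp_pos: [0.565, 0.0775, 0.1938]
tcp_rot: [3.141, 0.0, 1.571]
ft_force: [1.1, -1.1, 1.2]
opening: 0.0147
```

```bash
python3 -c "
from h import *
s=env.observe();print(s['t'],s['tcp_pos'],s['tcp_rot'],s['ft_force'],s['ft_torque'])"
```

```text
14.8833 [0.56499345 0.0774803  0.19380519] [3.14089871e+00 2.09590944e-04 1.57087448e+00] [ 1.05536152 -1.10819818  1.16629432] [-0.33545868 -0.30721267 -0.03777386]
```

The upward force fell sharply at z = 0.1938, the height expected when the lugs sit in the notches. I release here.

Request:
carry_out(moves=[[0, 0, 0, 0, 0, 0, 2], [0, 0, 0, 0, 0, 0, 3], [0, 0, 0, 0, 0, 0, 4.5], [0, 0, 0, 0, 0, 0, 5], [0, 0, 0, 0, 0, 0, 5], [0, 0, 2, 0, 0, 0, 5], [0, 0, 5, 0, 0, 0, 5], [0, 0, 9, 0, 0, 0, 5], [0, 0, 13, 0, 0, 0, 5], [0, 0, 13, 0, 0, 0, 5]])

```text
t: 15.72
tcp_pos: [0.5685, 0.0782, 0.3322]
tcp_rot: [3.128, -0.002, 1.571]
ft_force: [1.6, -0.4, 1.1]
opening: 0.0499
```

```bash
python3 - <<'E'
from h import *
f=grab('wrist');b=grab('side')
s=env.observe();print(s['t'],s['tcp_pos'],s['tcp_rot'],s['ft_force'],s['opening'])
for z in(.221,):print('exp top wrist',proj(f,(.565,.0775,z)),'side',proj(b,(.565,.0775,z)))
i1=cv2.resize(b['image'][170:370,150:400],(500,400),interpolation=cv2.INTER_CUBIC)
i2=f['image'][:400,170:470]
cv2.imwrite('pics/c6.png',np.hstack([i1,i2])[...,::-1])
E
```

```text
15.8167 [0.56559481 0.07778643 0.3258991 ] [ 3.13723191e+00 -5.85579182e-04  1.57079543e+00] [0.04213881 0.4120874  0.54194994] 0.05003134018639798
exp top wrist [316.34127145 241.48493758] side [282.96035031 234.2675258 ]
```

View pics/c6.png

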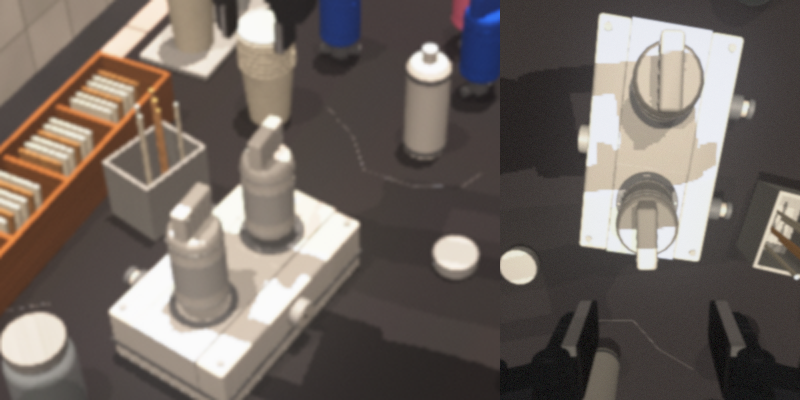

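The new cartridge stands upright in the ring at the same height as the fitted one. Its wing top is at wrist pixel (317,238), against (316,241) predicted for the locked height.

```bash
python3 -c "
from h import *
print(env.close_job())"
```

```text
the job is handed in; nothing more can be done
None
```

The new cartridge is fitted in the empty bay and the job is handed in at about 16 s of the 72 s. It gave no verdict.

- **Fitting:** I took the white cartridge by its wing. The foot dropped through the slot without touching the ring. I pressed it to about 3 mm above the bay floor, where the spring pushed back with about 15 N.
- **Turn and lock:** It turned clockwise freely until the torque rose to about 0.3 N m at the stop. I turned it back about 0.08 rad to the middle of the notches and let it rise.
- **Last checks:** The upward force fell from 7.4 to 1.2 N at tool height 0.1938 m, against 0.194 m expected when locked. After release and retreat, the pictures show it upright, level with the fitted cartridge, its wing top within about 3 pixels of the predicted locked position. Nothing looked out of place in the last pictures, but they don't show the whole counter.
- **Disagreements:**
  - The torque started to rise about 0.01 rad before I expected the stop. The wing may then have slipped about 0.02 rad in the fingers.
  - The gripper rode up about 3 mm (about 6 N) when closing on the wing, so I took the heights from its measured position.

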